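# Swing out the prop leg of the dark card stand

## Task

Of the two card stands beside the kettle tray, the dark wooden one has its brass-coloured back leg only part way out. Push that leg out until it is at its stop, standing square to the board, and let go; keep the stand upright and in its place, and leave the white stand (its leg too) and the glass cafetière undisturbed.

Things in the scene. Friction and masses are not known exactly. Their poses are not given: they have to be found in the camera images.
- dark_stand: Dark wooden card stand, green panels, loose, about 1.2 kg. Foot 70 (x) x 160 (y) x 12 mm; upright board 16 mm thick (x -8 to +8) and 160 wide, top at 135 mm. Origin: centre of the foot's underside, on the dresser; z up, y along the board, +x out of the board's back, where the leg is (facing roughly away from the robot). The leg's upright hinge axis is at x +14, y +55 mm.
- dark_leg (a joint): Brass-coloured leg of the dark stand: upright plate 8 mm thick, swings like a gate, 2 to 120 mm from its hinge axis, 18 to 122 mm above the dresser. 0 rad: folded along the stand's -y; grows as it swings off the board, anticlockwise from above; rigid stop at 1.57, along the stand's +x. Starts at 0.65 to 1.0: closed fingers fit down between leg and board. Stiff hinge (0.05 N m), stays where left.
- white_leg_tip (a point): Bystander: top corner of the free end of the other stand's leg, 120 mm from its hinge, 122 mm above the dresser. That stand has the same shape and size but is white with blue panels and an aluminium leg, also part way out.
- cafetiere: Bystander: glass cafetière with steel lid, black handle and raised plunger, loose on the wooden tray at the dresser's far side, beside the biscuit tin. 90 mm across, 241 mm tall; origin at the centre of its underside, z up.
Things that resemble listed ones, but are neither listed nor needed, are in the scene too. What is shaped like the dark_stand but pink is not meant.

How it is judged (in metres and radians):
At the end, for the whole second after the job is handed in: The dark stand's leg is at its stop or within 10 degrees of it (joint above 1.40 rad) and at rest; the stand is upright (within 6 degrees), at rest and within 40 mm of where it began (value of joint dark_leg above 1.4 rad and not (velocity of joint dark_leg above 0.05 rad/s or velocity of joint dark_leg below -0.05 rad/s) and angle between dark_stand's own z axis and vertical below 0.1 rad and distance of dark_stand from where it was at the start of the episode below 0.04 m and linear speed of dark_stand below 0.02 m/s); the robot touches nothing.
It fails at once if the dark stand is tipped by more than about 20 degrees (angle between dark_stand's own z axis and vertical above 0.35 rad).
It fails at once if the dark stand is shoved more than 50 mm (distance of dark_stand from where it was at the start of the episode above 0.05 m).
It fails at once if the white stand or its leg is moved (leg tip by more than 15 mm) (distance of white_leg_tip from where it was at the start of the episode above 0.015 m).
It fails at once if the cafetière is moved more than 20 mm (distance of cafetiere from where it was at the start of the episode above 0.02 m).
It also fails if it takes over 32 s, if anything falls off the work surface, if the arm or the gripper's body presses on something with over 40 N, if the wrist force passes 120 N, or if a joint passes its speed limit or range.

## Robot

A 6-joint arm with a two-finger parallel gripper is mounted at the origin on the work surface. World frame = base frame: x ahead of the robot, y to its left, z up, the work surface at z = 0. Lengths are in mm, angles in degrees, forces in N, time in s.
With the tool pointing down it reaches from about 400 to 825 mm from the base axis. Payload 7 kg.
Tool frame: the origin (TCP) lies at the very end of the fingers, on their centre line; the grasp point (between the pads) lies 19 mm behind it (ctrl.grasp_offset is the distance from the TCP to the grasp point, in mm); y points along the fingers, z is the direction in which the jaws open and shut, and the axes are right-handed (so a half turn about y gives the same grasp; the last joint's range is limited). The gripper opens to 88 mm and grips with 3 to 60 N. Pads are 19 mm wide; open, the fingers measure 130 mm over their backs; the gripper's body (78 mm by 193 mm) begins 47 mm behind the grasp point.
Start: joints at [-48.18, 20.546, 0.682, 0, -70.136, -16.507], TCP at [288.579, -610.178, 226.561] pointing down, gripper open.
Joint ranges: [-176.03, 176.03], [-82.01, 121.73], [-58.28, 71.71], [-173.87, 95.51], [-174.79, -0.11], [-173.66, 173.66]. Speed limits (degrees/s): [136.94, 136.94, 172.46, 180, 180, 180].

## Interface

Orientations are given as a 3x3 rotation matrix whose columns are the frame's x, y, z axes.
In Python, from cell import ctrl gives the robot as it stands.
- The arm moves only by the tool play_rows, never from a script. Its argument "increments" is a list of rows, each a list of 7 numbers: the closure, from 0 (fully open) to 1 (shut), then the shift along the world's x, y, z in mm, then the turn, a rotation vector about the world's x, y, z in degrees. A call has 1 to 20 rows; each row is the pose to reach, as a shift and turn from the pose commanded when the call began; what a row does not reach only later rows make up. A row lasts 1/10 s, in which the tool goes at most 50 mm and 8.59 degrees, less where a joint would pass 70% of its speed; a pose out of reach is approached as far as the arm can. A call with a gripper value outside its range is refused whole. The fingers move at their own pace and stop on an object; the grip force is fixed at half the most. Time passes only in rows, so rows that repeat a pose let the fingers close. It gives the time, the measured TCP pose, the force and the opening at its end, in the units of the state.
- ctrl.read_state(): the state, without advancing time (a new reading comes with each control period).
- ctrl.grab_frame(name): name is "scene" or "top" or "wrist"; returns a dict with "frame" (420x560x3 uint8, red, green, blue), "mtx" (3x3 intrinsics, pixels), "rvec" (rotation vector, rad) and "tvec" (3), from world to camera coordinates, as OpenCV has them. Camera axes: x right, y down, z forward; pixel columns grow to the right and rows downward; lengths in mm; the calibration is good to about 2 mm. The wrist camera is an equidistant fisheye: a pixel r from the principal point sees the ray r / f radians off the axis. A picture is of the moment at which its call begins. There is no depth.
- ctrl.sign_off(): hands the job in, once; it reports no verdict.
The state is a dict: "t": time; "joints": joint angles; "joint_vel": joint speeds; "effort": joint torques, N m; "tcp_pos": TCP position; "orientation": TCP orientation; "force": force on the tool from outside, world axes, zero at the start; "torque": the same for the moment, N m; "gripper_width": finger opening in mm.
Only numpy, scipy, OpenCV 4.12 (cv2) and the standard library are available. Lean on these libraries where they do the work, as an engineer would, in place of code of your own. Each camera call takes 0.05 s, during which the arm holds its last target.

## Working session

There is one attempt and no reset: what is moved stays moved. The work goes in short steps, Python scripts to look and compute and a tool call to move; the robot and the scene stay as the last step left them, time stands still between calls to the robot, and variables do not carry over. Pictures are saved under pics/ and viewed, and the job is handed in when it is done.

Besides the shell and the picture viewer there is one more tool, called after "Request:" in YAML: its name, and indented under it one key for each argument. play_rows: Moves the arm, as the interface text tells. Its arguments: {"type":"object","properties":{"increments":{"type":"array","items":{"type":"array","items":{"type":"number"}}}},"required":["increments"]}

```bash
ls; mkdir -p pics; cat > h.py <<'E'
import numpy as np, cv2
from cell import ctrl
def grab(n,fn):
    d=ctrl.grab_frame(n); cv2.imwrite('pics/'+fn,cv2.cvtColor(d['frame'],cv2.COLOR_RGB2BGR))
    np.savez('pics/'+fn[:-4],**d); return d
def load(fn): return dict(np.load('pics/'+fn+'.npz'))
def ray(d,u,v):
    R=cv2.Rodrigues(np.array(d['rvec'],float))[0]; t=np.array(d['tvec'],float).ravel()
    c=-R.T@t; r=R.T@np.linalg.inv(d['mtx'])@np.array([u,v,1.]); return c,r/np.linalg.norm(r)
def onz(d,u,v,z):
    c,r=ray(d,u,v); return c+r*(z-c[2])/r[2]
def proj(d,P):
    return cv2.projectPoints(np.array(P,float).reshape(-1,3),np.array(d['rvec'],float),np.array(d['tvec'],float),d['mtx'],None)[0].reshape(-1,2)
E
python3 - <<'E'
from h import *
for n in ('scene','top'):
    d=grab(n,n+'0.png'); print(n,ray(d,280,210)[0])
print(ctrl.read_state())
E
```

```text
pics
scene [1242.47078962 -349.09922603  559.97192281]
top [456.95103096 -84.91178383 918.39887587]
{'t': 0.1, 'joints': array([-4.81810254e+01,  2.05884372e+01,  6.40528006e-01, -1.90173901e-02,
       -7.01371137e+01, -1.65074649e+01]), 'joint_vel': array([ 0.03763581, -0.15098239,  0.05972402,  0.12213477, -0.05387783,
       -0.00752208]), 'effort': array([-1.21684901e-03, -5.84163415e+01,  2.93753475e+01,  7.01552600e+00,
        1.01990064e-02, -6.95363315e-05]), 'tcp_pos': array([ 288.39223556, -609.80865587,  225.71130792]), 'orientation': array([[ 9.04044945e-01, -7.56794750e-04, -4.27436737e-01],
       [ 4.27437390e-01,  1.31404061e-03,  9.04043999e-01],
       [-1.22506522e-04, -9.99998850e-01,  1.51143414e-03]]), 'force': array([-0.56754357, -0.27808386, -0.404339  ]), 'torque': array([-0.04013436, -0.0488064 , -0.04285249]), 'gripper_width': 87.7565601288639}
```

View pics/scene0.png

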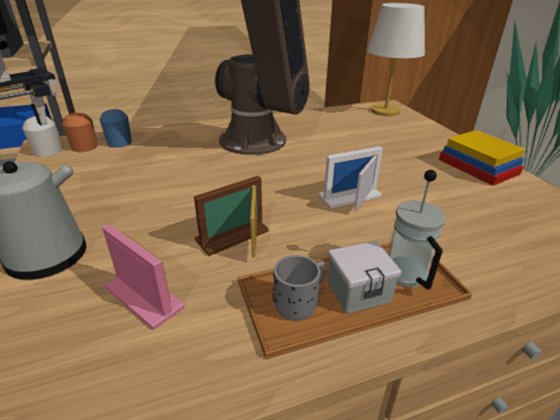

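View pics/top0.png

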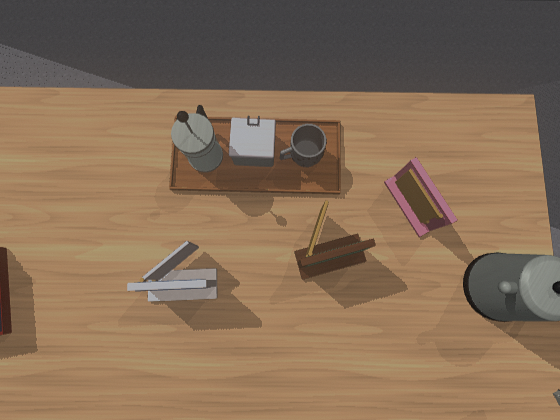

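```bash
python3 - <<'E'
from h import *
d=load('top0'); f=d['frame'][:,:,::-1]
c=f[185:295,270:410]; cv2.imwrite('pics/c1.png',cv2.resize(c,None,fx=5.5,fy=5.5,interpolation=cv2.INTER_CUBIC))
d2=load('scene0'); c=d2['frame'][165:270,180:320][:,:,::-1]; cv2.imwrite('pics/c2.png',cv2.resize(c,None,fx=5.5,fy=5.5,interpolation=cv2.INTER_CUBIC))
for p in [(0,0,0),(500,0,0),(500,100,0),(500,0,135)]: print(p,proj(d,p))
E
```

```text
(0, 0, 0) [[238.04870938 496.78722632]]
(500, 0, 0) [[244.89889079 262.56565545]]
(500, 100, 0) [[203.02646109 262.1211104 ]]
(500, 0, 135) [[238.87904536 259.38054   ]]
```

View pics/c1.png

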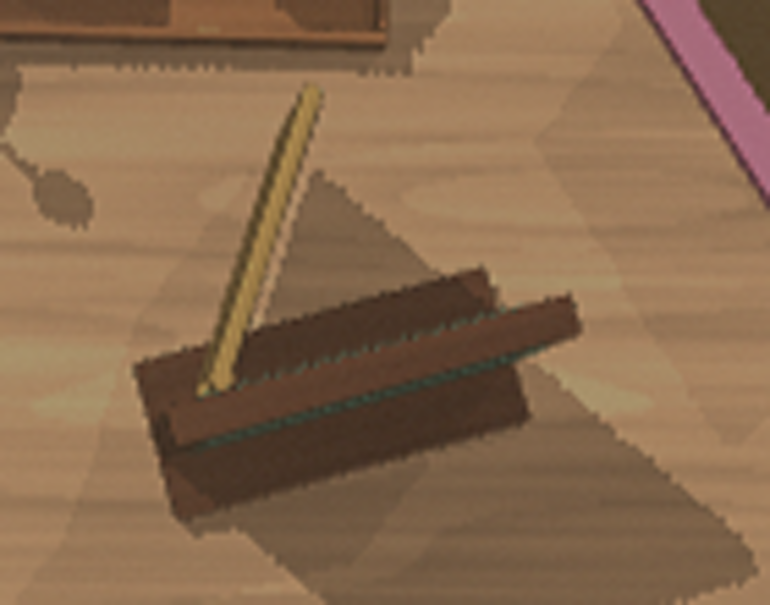

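View pics/c2.png

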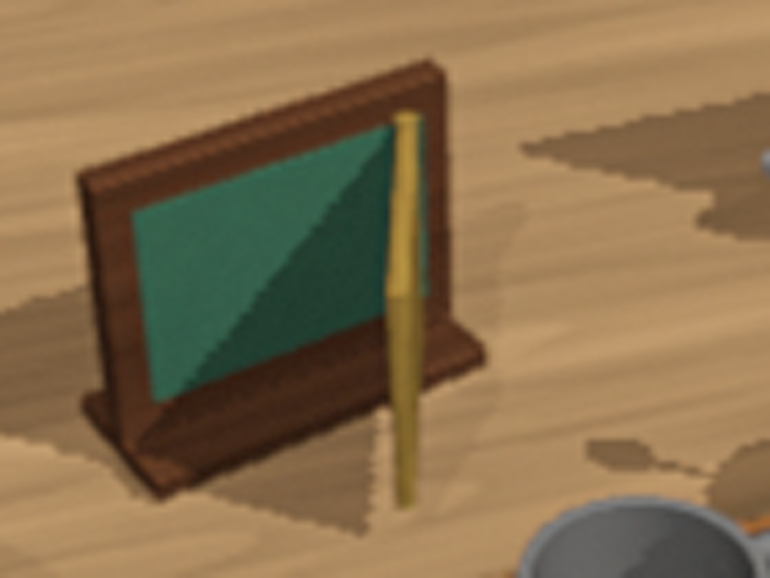

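```bash
python3 - <<'E'
from h import *
d=load('top0')
g=lambda x,y,z: onz(d,270+(x+.5)/5.5-.5,185+(y+.5)/5.5-.5,z)[:2]
F=np.array([g(135,368,12),g(185,522,12),g(530,418,12),g(485,268,12)])
print(F.round(),'centre',F.mean(0), [np.linalg.norm(F[i]-F[i-1]).round() for i in range(4)])
B=np.array([g(168,405,135),g(180,447,135),g(580,330,135),g(572,295,135)])
print(B.round(),B.mean(0),[np.linalg.norm(B[i]-B[i-1]).round() for i in range(4)])
ydir=((F[0]+F[1])-(F[2]+F[3])); ydir2=((B[0]+B[1])-(B[2]+B[3]))
for q in (ydir,ydir2): print('yaw',np.degrees(np.arctan2(-q[0],q[1])))
tip=(g(303,87,122)+g(323,92,122))/2; h=(g(237,375,122)+g(208,390,122))/2
c=(F.mean(0)+B.mean(0))/2;
yaw=(np.arctan2(-ydir[0],ydir[1])+np.arctan2(-ydir2[0],ydir2[1]))/2
R=np.array([[np.cos(yaw),-np.sin(yaw)],[np.sin(yaw),np.cos(yaw)]])
H=c+R@[14,55]
print('c',c,'yaw',np.degrees(yaw),'hinge',H,'tip',tip,np.linalg.norm(tip-H),'seen hinge end',h)
l=R.T@(tip-H); print('angle',np.arctan2(l[0],-l[1]),l)
l=R.T@(tip-h); print('angle seen',np.arctan2(l[0],-l[1]),l)
# tray
for p in [(171,190),(340,192),(340,122),(173,119)]: print('tray',onz(d,*p,15)[:2].round())
d2=load('scene0'); 
print('scene check', proj(d2,[[*tip,122],[*tip,18],[*H,122],[*(c+R@[0,80]),135],[*(c+R@[0,-80]),135]]).round())
E
```

```text
[[ 527. -117.]
 [ 461. -139.]
 [ 507. -288.]
 [ 572. -270.]] centre [ 516.85257644 -203.68550457] [np.float64(159.0), np.float64(69.0), np.float64(156.0), np.float64(67.0)]
[[ 504. -125.]
 [ 488. -130.]
 [ 533. -280.]
 [ 547. -278.]] [ 517.96981652 -203.31295905] [np.float64(158.0), np.float64(16.0), np.float64(157.0), np.float64(13.0)]
yaw 16.76515962126922
yaw 16.20633099325794
c [ 517.41119648 -203.49923181] yaw 16.485745307263578 hinge [ 515.22793815 -146.78738664] tip [ 627.38783361 -182.24165561] 117.6301293723569 seen hinge end [ 513.17805942 -146.6824889 ]
angle 0.9769003137143741 [ 97.48794454 -65.82513203]
angle seen 0.981229323774959 [ 99.42378596 -66.50742547]
tray [672. 183.]
tray [ 673. -229.]
tray [ 855. -232.]
tray [856. 190.]
scene check [[252. 216.]
 [253. 257.]
 [253. 186.]
 [259. 176.]
 [194. 197.]]
```

```bash
python3 - <<'E'
from h import *
c=np.array([517.4,-203.5]);a=np.radians(16.5)
R=np.array([[np.cos(a),-np.sin(a)],[np.sin(a),np.cos(a)]])
for q in [(89,-43),(89,30)]: print(q,c+R@q)
s=ctrl.read_state(); print(s['tcp_pos'],np.degrees(np.arctan2(s['orientation'][1,2],s['orientation'][0,2])))
d=load('top0')
for p in [(467,285),(500,253),(508,287)]: print([onz(d,*p,z)[:2].round() for z in (0,200)])
E
```

```text
(89, -43) [ 614.94761623 -219.45188292]
(89, 30) [ 594.21449606 -149.45804228]
[ 288.39223556 -609.80865587  225.71130792] 115.30502963305008
[array([ 452., -531.]), array([ 453., -434.])]
[array([ 530., -618.]), array([ 514., -502.])]
[array([ 449., -629.]), array([ 451., -511.])]
```

Request:
play_rows:
  increments:
    - [1, 0, 30, 10, 0, 0, 0]
    - [1, 0, 60, 20, 0, 0, 0]
    - [1, 0, 90, 30, 0, 0, 0]
    - [1, 0, 120, 30, 0, 0, 0]
    - [1, 0, 150, 30, 0, 0, -1]
    - [1, 10, 180, 30, 0, 0, -2]
    - [1, 30, 210, 30, 0, 0, -3]
    - [1, 55, 235, 30, 0, 0, -4]
    - [1, 80, 260, 30, 0, 0, -5]
    - [1, 105, 280, 30, 0, 0, -6]
    - [1, 130, 300, 30, 0, 0, -7]
    - [1, 155, 320, 30, 0, 0, -8]
    - [1, 180, 340, 30, 0, 0, -9]
    - [1, 205, 355, 30, 0, 0, -9]
    - [1, 230, 370, 30, 0, 0, -9]
    - [1, 255, 380, 30, 0, 0, -9]
    - [1, 280, 390, 30, 0, 0, -9]
    - [1, 305, 390, 30, 0, 0, -9]
    - [1, 326, 390, 30, 0, 0, -9]
    - [1, 326, 390, 30, 0, 0, -9]

```text
t: 2.1
tcp_pos: [616.2, -219.7, 254.8]
orientation: [[0.96, -0.002, -0.282], [0.282, 0.0, 0.96], [-0.002, -1.0, 0.001]]
force: [-0.6, -0.2, -0.9]
gripper_width: 0.6
```

```bash
python3 - <<'E'
from h import *
grab('top','top1.png'); grab('scene','scene1.png')
s=ctrl.read_state(); print(s['t'],s['tcp_pos'],s['force'],s['gripper_width'],np.degrees(np.arctan2(s['orientation'][1,2],s['orientation'][0,2])))
a=cv2.imread('pics/scene1.png')
b=cv2.imread('pics/top1.png')
cv2.imwrite('pics/m1.png',np.hstack([cv2.resize(a,(400,300)),cv2.resize(b,(400,300))]))
E
```

```text
2.2 [ 614.30518166 -220.00287813  255.50362407] [-1.46626544  0.0927173   0.37949118] 0.6433518450777336 106.31518952006734
```

View pics/m1.png

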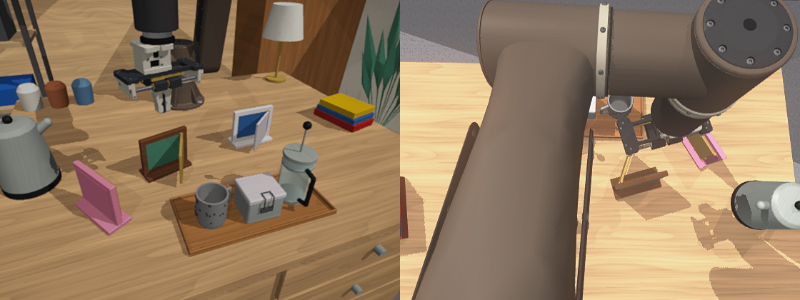

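Request:
play_rows:
  increments:
    - [1, 0, 0, -15, 0, 0, 0]
    - [1, 0, 0, -30, 0, 0, 0]
    - [1, 0, 0, -45, 0, 0, 0]
    - [1, 0, 0, -60, 0, 0, 0]
    - [1, 0, 0, -75, 0, 0, 0]
    - [1, 0, 0, -90, 0, 0, 0]
    - [1, 0, 0, -100, 0, 0, 0]
    - [1, 0, 0, -110, 0, 0, 0]
    - [1, 0, 0, -110, 0, 0, 0]

```text
t: 3.1
tcp_pos: [613.6, -220.1, 145.4]
orientation: [[0.96, -0.002, -0.281], [0.281, 0.0, 0.96], [-0.002, -1.0, 0.001]]
force: [0.2, -0.2, -0.5]
gripper_width: 0.4
```

```bash
python3 - <<'E'
from h import *
d=grab('scene','scene2.png')
s=ctrl.read_state(); print(s['t'],s['tcp_pos'],s['force'], proj(d,s['tcp_pos']))
cv2.imwrite('pics/m2.png',cv2.resize(cv2.imread('pics/scene2.png')[100:300,130:350],None,fx=3,fy=3,interpolation=cv2.INTER_CUBIC))
E
```

```text
3.15 [ 614.16908594 -220.19477038  146.2892956 ] [ 0.47449693  0.77884923 -0.14219801] [[230.87369978 206.07107534]]
```

View pics/m2.png

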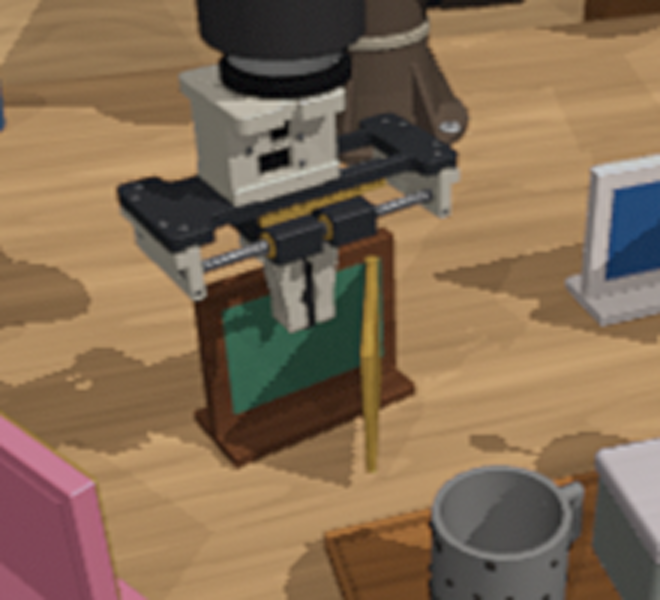

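Request:
play_rows:
  increments:
    - [1, 0, 0, -15, 0, 0, 0]
    - [1, 0, 0, -30, 0, 0, 0]
    - [1, 0, 0, -45, 0, 0, 0]
    - [1, 0, 0, -58, 0, 0, 0]
    - [1, 0, 0, -58, 0, 0, 0]
    - [1, -2, 5, -58, 0, 0, 0]
    - [1, -3, 10, -58, 0, 0, 0]
    - [1, -4, 14, -58, 0, 0, 0]
    - [1, -5, 18, -58, 0, 0, 0]
    - [1, -7, 23, -58, 0, 0, 0]
    - [1, -8, 28, -58, 0, 0, 0]
    - [1, -10, 33, -58, 0, 0, 0]
    - [1, -11, 38, -58, 0, 0, 0]
    - [1, -13, 43, -58, 0, 0, 0]
    - [1, -14, 48, -58, 0, 0, 0]
    - [1, -15, 52, -58, 0, 0, 0]
    - [1, -15, 52, -58, 0, 0, 0]

```text
t: 4.85
tcp_pos: [599.5, -167.6, 88.6]
orientation: [[0.96, -0.0, -0.281], [0.281, 0.0, 0.96], [-0.0, -1.0, 0.0]]
force: [0.8, -0.5, -0.4]
gripper_width: 0.5
```

```bash
python3 - <<'E'
from h import *
d=grab('scene','scene3.png')
s=ctrl.read_state(); print(s['t'],s['tcp_pos'],s['force'], proj(d,s['tcp_pos']))
cv2.imwrite('pics/m3.png',cv2.resize(cv2.imread('pics/scene3.png')[130:290,170:350],None,fx=4,fy=3.75,interpolation=cv2.INTER_CUBIC))
E
```

```text
4.9 [ 599.47232377 -167.85261823   88.55388935] [-0.40264456 -0.59577572  0.233486  ] [[255.3790347  221.22297136]]
```

View pics/m3.png

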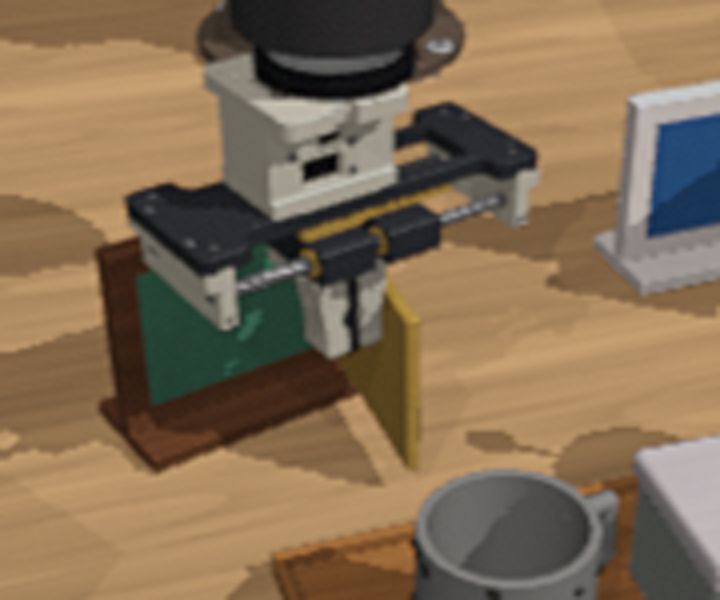

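```bash
cat >> h.py <<'E'
def ang(d,u,v,z=122):
    c=np.array([517.4,-203.5]);a=np.radians(16.5)
    R=np.array([[np.cos(a),-np.sin(a)],[np.sin(a),np.cos(a)]])
    p=onz(d,u,v,z)[:2]; l=R.T@(p-c)-[14,55]; return p,np.linalg.norm(l),np.arctan2(l[0],-l[1])
E
python3 - <<'E'
from h import *
d=load('scene3'); print(ang(d,170+412/4,130+318/3.75), ang(d,170+413/4,130+466/3.75,18))
print(ctrl.read_state()['tcp_pos'])
c=np.array([517.4,-203.5]);a=np.radians(16.5)
R=np.array([[np.cos(a),-np.sin(a)],[np.sin(a),np.cos(a)]])
print(R.T@(ctrl.read_state()['tcp_pos'][:2]-c))
E
```

```text
(array([ 635.2226115 , -141.22930238]), np.float64(120.14866748764892), np.float64(1.329104513783745)) (array([ 633.20974993, -139.92749649]), np.float64(118.20641232136276), np.float64(1.3408938989959918))
[ 599.47232377 -167.85261823   88.55388935]
[88.81696714 10.86961381]
```

Request:
play_rows:
  increments:
    - [1, -1, 3, 0, 0, 0, 0]
    - [1, -2, 6, 0, 0, 0, 0]
    - [1, -3, 9, 0, 0, 0, 0]
    - [1, -3.5, 12, 0, 0, 0, 0]
    - [1, -4, 14, 0, 0, 0, 0]
    - [1, -4.5, 15, 0, 0, 0, 0]
    - [1, -5, 16, 0, 0, 0, 0]
    - [1, -5, 16, 0, 0, 0, 0]
    - [1, -5, 16, 0, 0, 0, 0]

```text
t: 5.8
tcp_pos: [594.4, -152.2, 88.5]
orientation: [[0.96, -0.0, -0.281], [0.281, 0.0, 0.96], [-0.0, -1.0, 0.0]]
force: [-0.1, 0.9, 0.3]
gripper_width: 0.6
```

```bash
python3 - <<'E'
from h import *
d=grab('scene','scene4.png')
s=ctrl.read_state(); print(s['t'],s['tcp_pos'],s['force'], proj(d,s['tcp_pos']))
cv2.imwrite('pics/m4.png',cv2.resize(cv2.imread('pics/scene4.png')[130:290,170:350],None,fx=4,fy=3.75,interpolation=cv2.INTER_CUBIC))
E
```

```text
5.85 [ 594.44936792 -152.18051804   88.48053889] [ 0.27193067  0.06616361 -0.50162789] [[261.82415029 218.56112244]]
```

View pics/m4.png

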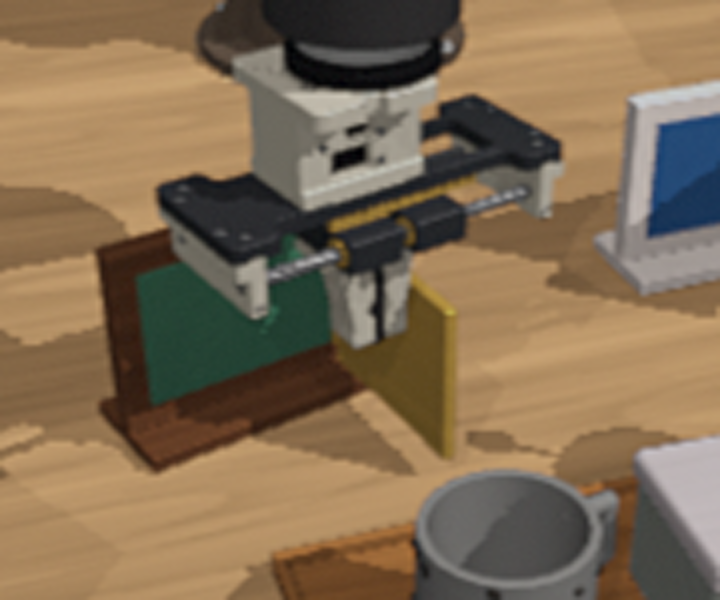

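```bash
python3 - <<'E'
from h import *
d=load('scene4'); print(ang(d,170+451/4,130+311/3.75), ang(d,170+449/4,130+455/3.75,18))
E
```

```text
(array([ 635.25765789, -120.58571276]), np.float64(122.88126663495078), np.float64(1.4977052565330327)) (array([ 630.32440818, -118.34561878]), np.float64(118.58343952432382), np.float64(1.5250356608498294))
```

Request:
play_rows:
  increments:
    - [1, 0, 1, 0, 0, 0, 0]
    - [1, -0.5, 2, 0, 0, 0, 0]
    - [1, -1, 3, 0, 0, 0, 0]
    - [1, -1, 4, 0, 0, 0, 0]
    - [1, -1, 4, 0, 0, 0, 0]
    - [1, -1, 4, 0, 0, 0, 0]

```text
t: 6.45
tcp_pos: [593.5, -148.1, 88.6]
orientation: [[0.96, -0.0, -0.281], [0.281, 0.0, 0.96], [-0.0, -1.0, 0.0]]
force: [-0.4, -0.4, 0.5]
gripper_width: 0.5
```

```bash
python3 - <<'E'
from h import *
d=grab('scene','scene5.png')
s=ctrl.read_state(); print(s['t'],s['tcp_pos'],s['force'],s['torque'])
cv2.imwrite('pics/m5.png',cv2.resize(cv2.imread('pics/scene5.png')[130:290,170:350],None,fx=4,fy=3.75,interpolation=cv2.INTER_CUBIC))
E
```

```text
6.5 [ 593.54507271 -148.10362944   88.54894259] [ 0.48702726 -1.17918864  0.36434129] [-0.03390592  0.00629082  0.03353138]
```

View pics/m5.png

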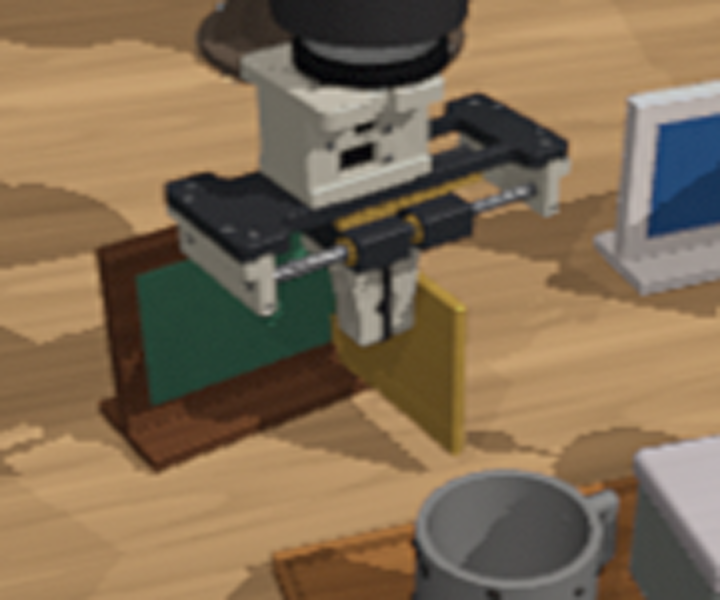

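Request:
play_rows:
  increments:
    - [1, 0, 1, 0, 0, 0, 0]
    - [1, -0.5, 2, 0, 0, 0, 0]
    - [1, -0.5, 2, 0, 0, 0, 0]
    - [1, -0.5, 2, 0, 0, 0, 0]

```text
t: 6.9
tcp_pos: [593.0, -146.4, 88.5]
orientation: [[0.96, -0.0, -0.281], [0.281, -0.0, 0.96], [-0.0, -1.0, -0.0]]
force: [0.5, -2.8, -0.9]
gripper_width: 0.4
```

```bash
python3 - <<'E'
from h import *
d=grab('scene','scene6.png')
s=ctrl.read_state(); print(s['t'],s['tcp_pos'],s['force'],s['torque'])
E
```

```text
6.95 [ 593.01223591 -146.32716018   88.56482117] [ 0.96543319 -2.46653244  0.48586801] [-0.98939139  0.04019458 -0.02301533]
```

Wrist force jumped to about 2.6 N, so the leg is at its stop. I'll back off and raise the arm.

Request:
play_rows:
  increments:
    - [1, 1, -5, 0, 0, 0, 0]
    - [1, 3, -12, 0, 0, 0, 0]
    - [1, 6, -20, 0, 0, 0, 0]
    - [1, 10, -35, 0, 0, 0, 0]
    - [1, 15, -50, 0, 0, 0, 0]
    - [1, 18, -60, 15, 0, 0, 0]
    - [1, 20, -70, 35, 0, 0, 0]
    - [1, 20, -72, 60, 0, 0, 0]
    - [1, 20, -72, 85, 0, 0, 0]
    - [1, 20, -72, 110, 0, 0, 0]
    - [1, 20, -72, 135, 0, 0, 0]
    - [1, 20, -72, 165, 0, 0, 0]
    - [1, 20, -72, 165, 0, 0, 0]
    - [1, 20, -72, 165, 0, 0, 0]

```text
t: 8.35
tcp_pos: [613.5, -219.2, 254.3]
orientation: [[0.96, 0.002, -0.28], [0.28, 0.0, 0.96], [0.002, -1.0, -0.0]]
force: [0.3, 0.7, -0.8]
gripper_width: 0.4
```

```bash
python3 - <<'E'
from h import *
d=grab('scene','scene7.png');d=grab('top','top7.png')
s=ctrl.read_state(); print(s['t'],s['tcp_pos'],s['force'],abs(s['joint_vel']).max())
a=cv2.resize(cv2.imread('pics/scene7.png')[150:290,170:350],None,fx=4,fy=4,interpolation=cv2.INTER_CUBIC)
cv2.imwrite('pics/m7.png',a)
b=cv2.resize(cv2.imread('pics/top7.png')[185:295,270:410],None,fx=5.5,fy=5.5,interpolation=cv2.INTER_CUBIC)
cv2.imwrite('pics/m8.png',b)
E
```

```text
8.45 [ 612.64538553 -218.76139534  252.56194835] [ 0.08901683 -0.83011137 -0.43112675] 0.43183394586039997
```

View pics/m7.png

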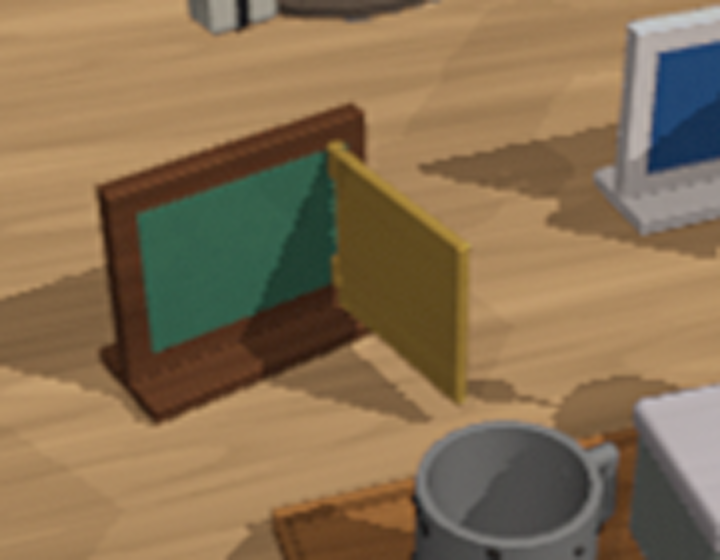

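View pics/m8.png

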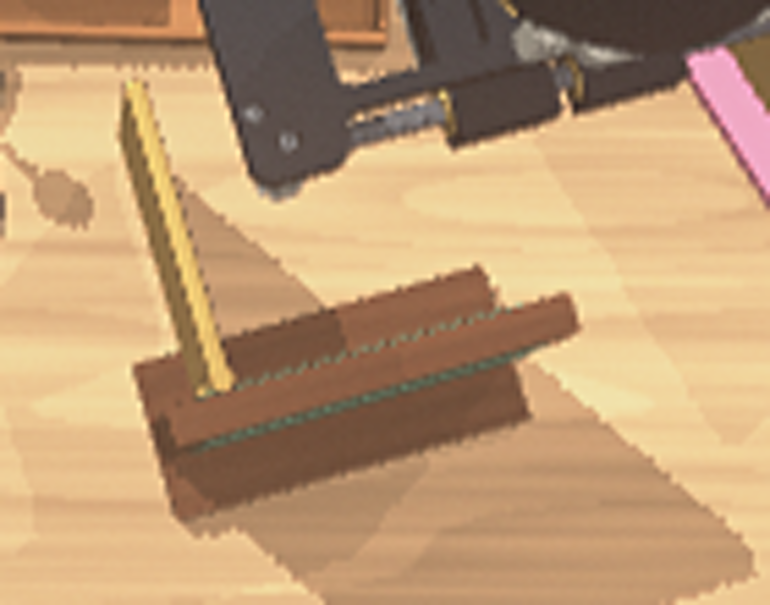

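```bash
python3 - <<'E'
from h import *
d=load('top7'); print(ang(d,270+137/5.5,185+85/5.5))
e=load('scene7');print(ang(e,170+464/4,150+250/4))
a=cv2.imread('pics/scene0.png').astype(int);b=cv2.imread('pics/scene7.png').astype(int)
m=abs(a-b).sum(2)
for n,(x0,x1,y0,y1) in dict(white=(315,390,145,212),caf=(385,450,165,292),stand=(195,235,180,252)).items(): print(n,(m[y0:y1,x0:x1]>60).mean())
print(ctrl.sign_off())
E
```

```text
(array([ 627.41559221, -114.43383869]), np.float64(116.78435426459329), np.float64(1.56353738683659))
(array([ 635.90661426, -113.86923596]), np.float64(125.11251875724957), np.float64(1.549070560722696))
white 0.0
caf 0.0
stand 0.13333333333333333
the job is handed in; nothing more can be done
None
```

The dark stand's brass leg is out at its stop. I pushed it with closed fingers lowered between leg and board, then backed off, raised the arm clear and handed the job in at about 8.5 s.

- **Leg:** it started at about 0.98 rad. After release it measured 1.56 rad from the top view and 1.55 rad from the scene view, against a stop at 1.57. At the end of the push the force along it rose to about 2.6 N, which is what contact with the stop should look like.
- **Dark stand:** its foot and board corners sit at the same pixels as before, to within about 1 px, and it is upright.
- **Bystanders:** the scene picture shows no change around the white stand, its leg or the cafetière.
- **Disagreements:** the same picture comparison flagged 13 % of pixels around the dark stand. I put that down to changed shadows and the leg's new position, since the corners did not move. Leg length came out at 117 mm (top view) and 125 mm (scene view) against the true 120 mm, which is within pixel-reading error.

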